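Clamp the glued abacus in the craft vise

TASK

The beech abacus on the lazy susan has just been glued: lift it off and stand it upright on the bed of the craft vise, about centred across it and with its broad faces towards the two jaws, and let go. Then turn the yellow crank handle clockwise (seen from the handle's end) until the sprung red jaw has pushed the abacus onto the blue back jaw and holds it firmly between them, about a sixth of a turn past tight and never more than half a turn. Move the jaw only with its crank, and leave everything else standing where it is.

Things in the scene. Friction and masses are not known exactly. Their poses are not given: they have to be found in the camera images.
- abacus: Compact upright beech abacus, 36 thick (its x) by 120 wide (y) by 120 tall (z), 0.2 to 0.45 kg. Origin at the centre of its underside, z up. Its top bar, 36 thick and 24 high (96 to 120 above the origin), is the place to grip it; below the bar come three rods of small coloured beads (narrower). Front and back are alike. It starts standing on the lazy susan at any yaw.
- vise: Beech craft vise built into the foot of a small pine shelf, fixed to the table. Origin on the table under it; x runs along the screw from the crank to the back jaw, y across, z up. The crank axis lies along x at y = 0, z = 95. Upright pine board through which the screw passes: x -58 to -38, 170 wide, 180 high. The blue back jaw has its face at x = 80, top at z = 162.
- bed (a point): Centre of the flat top of the vise's bed, at x = 35, z = 110 in the vise's frame. The bed is 100 wide (y) and 190 long (x), and the jaws stand on it; the steel screw lies in a slot below its top.
- shelf_edge (a point): Middle of the lower front edge of the pine shelf board above the crank (x = -105, z = 180 in the vise's frame). The board is 170 wide, 16 thick, and runs 67 back from here; pink rings lie on it. It overhangs the inner part of the handle, so a vertical tool does not fit: lean the tool 25 to 40 degrees back from the shelf, fingers pointing down and to the vise's +x.
- jaw: Red sliding jaw of the vise, 20 thick, 100 wide, from z = 112 to 162 in the vise's frame. Origin: middle of its pressing face (looking to the vise's +x), at the bed's top. It slides along the vise's x only as the crank turns, 3 mm per radian (18.8 mm per turn), and is sprung: it gives way up to 12 mm along x, so each radian turned after it has met the abacus adds about 18 N.
- backjaw: Blue fixed back jaw; origin in the middle of its pressing face, at the bed's top, 26 thick behind it.
- crank (a joint): Angle of the vise's crank in rad; grows as it is turned clockwise seen from the handle's end (looking along the vise's +x), closing the jaws. Starts between 0 and 8. Jaw gap in mm = 90 - 3 x angle: the jaws close on the 36 thick abacus at about 18.0 rad; 0.5 to 2 rad more clamps it. At 0 the handle is straight above the axis. Stays where left; about 5 N at the handle, more when clamping.
- crank_grip (a point): Middle of the crank's yellow handle, a free-turning sleeve 22 in diameter and 62 long lying parallel to the vise's x, 45 from the crank axis. Its middle is at the vise's x = -115 (sleeve from x = -146 to -84); the steel crank arm is at x = -78.
- turntable: Pale ash lazy susan, disc 300 in diameter, top at 30 above the table, locked against turning. Origin on the table at its axis.
- canister: Clear canister of orange beads with white screw top, 76 in diameter, 120 tall, on the lazy susan; leave it. Origin at the underside's centre.
- dish: Grey ceramic dish, 100 in diameter, 35 tall, on the lazy susan; leave it. Origin at the underside's centre.
- tower: Bead tower: post with coloured beads on a round foot 76 in diameter, 200 tall, standing on the table between lazy susan and vise; leave it. Origin at the underside's centre.
- ring0: Lowest of three pink rubber rings (60 outer diameter, 14 thick) stacked on the vise's pine shelf; leave it. Origin at the underside's centre.
- ring1: Middle pink ring of the stack; leave it.
- ring2: Top pink ring of the stack; its top is 42 above the shelf board; leave it.
- glue: White glue bottle with orange cap, 52 in diameter, 130 tall, on the table towards the back; leave it.
- blockbox: Green closed box, 70 by 110 by 50 tall, on the table towards the back; leave it.
Mind the look-alikes: they are no part of the job. Of the things that look like the abacus, the largest one is meant.

How it is judged:
By the outcome, as a careful person would: the job done as asked, in the order asked, and still so for the second after the job is handed in, with the robot touching nothing.
It also fails if it takes over 72 s, if anything falls off the work surface, if the arm or the gripper's body presses on something with over 40 N, if the wrist force passes 120 N, or if a joint passes its speed limit or range.

ROBOT

A 7-joint arm with a two-finger parallel gripper is mounted at the origin on the work surface. World frame = base frame: x ahead of the robot, y to its left, z up, the work surface at z = 0. Lengths are in m, angles in rad, forces in N, time in s.
With the tool pointing down it reaches from about 0.425 to 0.875 m from the base axis. Payload 4.7 kg.
Tool frame: the origin (TCP) lies midway between the tips of the shut fingers; the grasp point (between the pads) lies 19 mm behind it; z points along the fingers, y is the line along which they close (so a half turn about z gives the same grasp; the last joint's range is limited). The gripper opens to 87 mm and grips with 3 to 60 N. Pads are 19 mm wide; open, the fingers measure 117 mm over their backs; the gripper's body (75 mm by 190 mm) begins 51 mm behind the grasp point.
Start: joints at [-1.185, 0.321, -0.07, 1.45, 0.023, 1.371, -0.057], TCP at [0.236, 0.606, 0.2] pointing down, gripper open.
Joint ranges: [-2.86, 2.86], [-0.3, 2.09], [-1.38, 1.24], [0.06, 2.45], [-1.56, 4.7], [0.09, 2.05], [-2.69, 2.69]. Speed limits (rad/s): [2.57, 2.57, 3.14, 3.14, 3.14, 3.14, 3.14].

INTERFACE

Orientations are given as a rotation vector (axis times angle).
In Python, from bench import ctrl gives the robot as it stands. The module is installed in compiled form; this text tells all that it offers.
- The arm moves only by the tool carry_out, never from a script. Its argument "steps" is a list of rows, each a list of 7 numbers: the turn, a rotation vector about the world's x, y, z in degrees, then the shift along the world's x, y, z in cm, then the opening, from 0 (shut) to 1 (fully open). A call has 1 to 12 rows; each row is the pose to reach, as a shift and turn from the pose commanded when the call began; what a row does not reach only later rows make up. A row lasts 1/10 s, in which the tool goes at most 50 mm and 8.59 degrees, less where a joint would pass 70% of its speed; a pose out of reach is approached as far as the arm can. A call with a gripper value outside its range is refused whole. The fingers move at their own pace and stop on an object; "squeeze" is the grip in N (left out, the last holds). Time passes only in rows, so rows that repeat a pose let the fingers close. It gives the time, the measured TCP pose, the force, the opening and the grip force at its end, in the units of the state.
- ctrl.get_state(): the state, without advancing time (a new reading comes with each control period).
- ctrl.get_image(name): name is "scene" or "top"; returns a dict with "pixels" (384x512x3 uint8, red, green, blue), "camera_matrix" (3x3 intrinsics, pixels), "cam_to_world" (4x4, takes a point from camera to world coordinates). Camera axes: x right, y down, z forward; pixel columns grow to the right and rows downward; lengths in m; the calibration is good to about 2 mm. A picture is of the moment at which its call begins. There is no depth.
- ctrl.close_job(): hands the job in; it is judged then, once.
The state is a dict: "time": time; "joint_positions": joint angles; "qd": joint speeds; "joint_torque": joint torques, N m; "position": TCP position; "tool_rot": TCP orientation; "ft_force": force on the tool from outside, world axes, zero at the start; "torque": the same for the moment, N m; "grip_width": opening from 0.0 (shut) to 1.0 (fully open); "grip_force": force on a finger pad.
Only numpy, scipy, OpenCV 4.12 (cv2) and the standard library are available. Lean on these libraries where they do the work, as an engineer would, in place of code of your own. Each camera call takes 0.05 s, during which the arm holds its last target. There are 200 camera calls.

## Working session

There is one attempt and no reset: what is moved stays moved. The work goes in short steps, Python scripts to look and compute and a tool call to move; the robot and the scene stay as the last step left them, time stands still between calls to the robot, and variables do not carry over. Pictures are saved under pics/ and viewed, at most 10 in all, crops included, and the job is handed in when it is done.

Besides the shell and the picture viewer there is one more tool, called after ">>>" in YAML: its name, and indented under it one key for each argument. carry_out: Moves the arm, as the interface text tells. Its arguments: {"type":"object","properties":{"steps":{"type":"array","items":{"type":"array","items":{"type":"number"}}},"squeeze":{"type":"number"}},"required":["steps"]}

```bash
mkdir -p pics; cat > h.py <<'E'
import numpy as np, cv2
from bench import ctrl
def snap(n,f,crop=None,s=1.0):
    d=ctrl.get_image(n); im=d["pixels"][:,:,::-1]
    np.savez(f"pics/{n}.npz",K=d["camera_matrix"],T=d["cam_to_world"],p=d["pixels"])
    if crop: im=im[crop[1]:crop[3],crop[0]:crop[2]]
    cv2.imwrite(f"pics/{f}.png",cv2.resize(im,None,fx=s,fy=s,interpolation=cv2.INTER_CUBIC))
    return d
def ray(n,u,v,z):
    d=np.load(f"pics/{n}.npz");K,T=d["K"],d["T"]
    r=T[:3,:3]@np.linalg.solve(K,[u,v,1.]);c=T[:3,3]
    return c+r*(z-c[2])/r[2]
def proj(n,P):
    d=np.load(f"pics/{n}.npz");K,T=d["K"],d["T"]
    p=(np.atleast_2d(P)-T[:3,3])@T[:3,:3]; p=p@K.T
    return p[:,:2]/p[:,2:]
E
python3 - <<'E'
from h import *
snap("scene","s0",None,1.5);snap("top","t0",None,1.5)
for n in("scene","top"):
    d=np.load(f"pics/{n}.npz");print(d["K"],d["T"].round(3))
print(ctrl.get_state())
E
```

```text
[[369.8125594    0.         253.2132942 ]
 [  0.         369.8125594  189.94797491]
 [  0.           0.           1.        ]] [[-0.64   0.533 -0.553  1.094]
 [ 0.768  0.424 -0.48   0.433]
 [-0.021 -0.733 -0.68   0.745]
 [ 0.     0.     0.     1.   ]]
[[460.59143063   0.         262.96656296]
 [  0.         460.59143063 190.71572808]
 [  0.           0.           1.        ]] [[-0.008 -0.984  0.179  0.398]
 [-1.     0.011  0.013  0.006]
 [-0.015 -0.179 -0.984  1.41 ]
 [ 0.     0.     0.     1.   ]]
{'time': 0.1, 'joint_positions': array([-1.1849213 ,  0.32173831, -0.07008901,  1.45155288,  0.02265667,
        1.37077262, -0.05689411]), 'qd': array([-0.00034218, -0.00189131,  0.00018993, -0.00450416,  0.00014768,
        0.00155688,  0.00014955]), 'joint_torque': array([-2.29837897e-04, -4.92570627e+01, -4.05863961e-01, -3.13398242e+01,
       -6.41547795e-02,  3.95282416e-02,  1.00064733e-04]), 'position': array([0.23599999, 0.60508308, 0.19937787]), 'tool_rot': array([-5.80518640e-01, -3.08732052e+00,  2.63370015e-03]), 'ft_force': array([-0.50545938, -0.68579823, -0.42979607]), 'torque': array([-0.03640847,  0.00123068, -0.00413999]), 'grip_force': 0.0, 'grip_width': 1.0021063314516536}
```

View pics/s0.png

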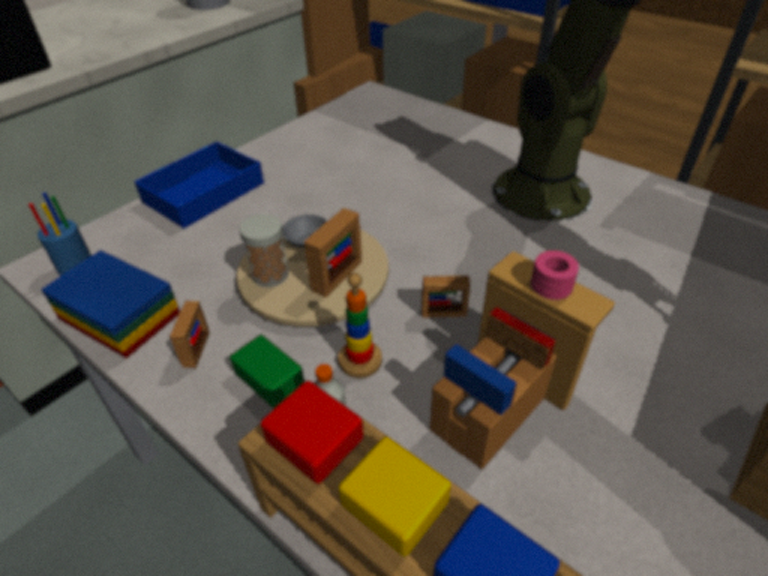

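View pics/t0.png

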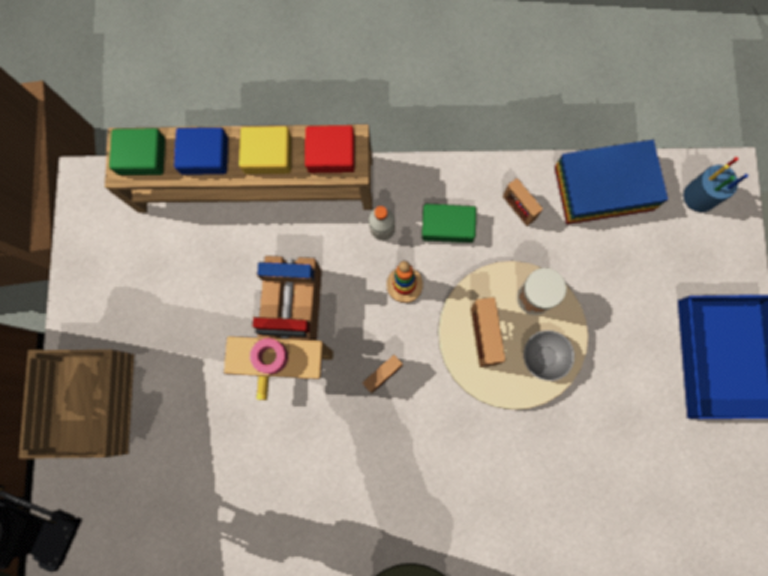

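The scene view shows the abacus on the turntable at about (335,250), and the vise with its red jaw at about (520,330). In the top view the abacus bar is at about (488,332), the vise jaws at (285,270) and (280,325), and the handle at (262,387). I'll enlarge both areas.

```bash
python3 - <<'E'
from h import *
p=np.load("pics/top.npz")["p"][:,:,::-1]
f=lambda x,y:cv2.resize(p[y:y+120,x:x+80],None,fx=5,fy=5,interpolation=cv2.INTER_CUBIC)
cv2.imwrite("pics/c0.png",np.hstack([f(145,160),f(285,165)]))
E
```

```text
(no output)
```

View pics/c0.png

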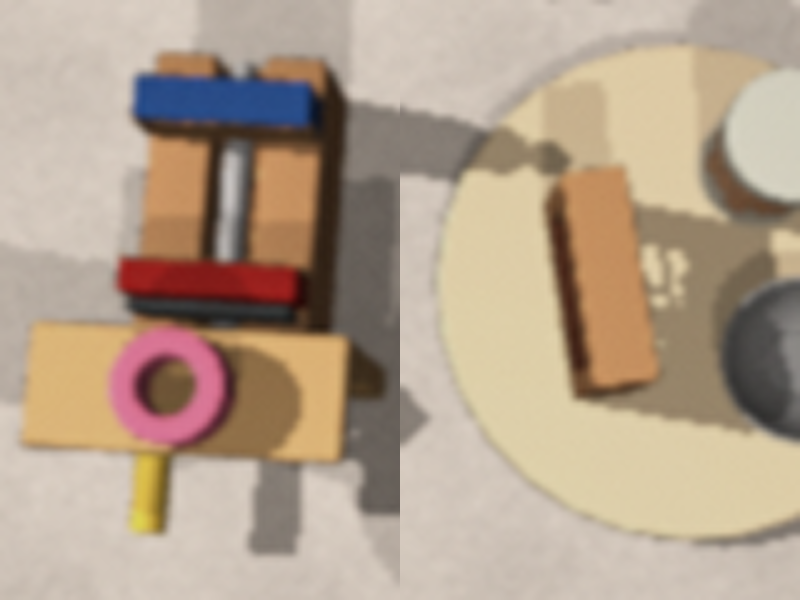

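```bash
cat > fit.py <<'E'
from h import *
from scipy.optimize import least_squares
def V(p,L):
    L=np.array(L,float)/1000;c,s=np.cos(p[2]),np.sin(p[2])
    return np.c_[p[0]+c*L[:,0]-s*L[:,1],p[1]+s*L[:,0]+c*L[:,1],L[:,2]]
if __name__=="__main__":
    o=np.array([145,160]);q=lambda a:np.array(a)/5+o
    m=q([(37,322),(350,337),(340,461),(20,445),(138,75),(315,84),(312,125),(137,117),(120,258),(300,268),(298,303),(122,292)])
    def res(p):
        g=80-p[3]*1000
        L=[(-38,85,196),(-38,-85,196),(-105,-85,196),(-105,85,196),(106,50,162),(106,-50,162),(80,-50,162),(80,50,162),(g,50,162),(g,-50,162),(g-20,-50,162),(g-20,50,162)]
        return (proj("top",V(p,L))-m).ravel()
    r=least_squares(res,[.5,.25,0,.08]);p=r.x
    print(p,r.fun.reshape(-1,2).round(1).tolist(),"a=",(90-p[3]*1000)/3)
    for a in np.arange(0,8.1,.5):
        e=proj("top",V(p,[(-146,-45*np.sin(a),95+45*np.cos(a)),(-105,-45*np.sin(a),95+45*np.cos(a))]))
        print(a,((e-o)*5).round().tolist(),end=' ')
    np.save("vise.npy",p)
    o2=np.array([285,165]);k=np.array([(165,172),(226,167),(257,380),(190,393)])/5+o2
    def r2(p): return (proj("top",V(p,[(18,60,150),(18,-60,150),(-18,-60,150),(-18,60,150)])[[0,3,2,1]] if 0 else V(p,[(-18,60,150),(18,60,150),(18,-60,150),(-18,-60,150)])[[0,1,2,3]])-k).ravel()
    best=min((least_squares(r2,[.5,-.1,t]) for t in (-1.57,0,1.57,3.1)),key=lambda r:r.cost)
    print("\nabacus",best.x,best.fun.round(1))
    print("tt centre", ray("top",515/1.5,334/1.5,.03), "dish",ray("top",549/1.5,355/1.5,.05),"can",ray("top",545/1.5,290/1.5,.15),"tower",ray("top",404/1.5,270/1.5,.19))
    print("vise pts bed",V(p,[(35,0,110),(45,0,110)]),"grip axis",V(p,[(-115,0,95)]))
E
python3 fit.py
```

```text
[ 0.56513362  0.23141874 -0.06568986  0.0779948 ] [[-0.6, -0.5], [0.5, 0.1], [0.6, 0.7], [0.2, 0.2], [-0.1, -0.6], [0.3, -0.5], [0.2, 0.5], [-0.7, 0.1], [0.0, -0.2], [0.3, -0.2], [0.2, 0.1], [-1.0, 0.2]] a= 4.0017330329766265
0.0 [[194.0, 536.0], [201.0, 461.0]] 0.5 [[235.0, 539.0], [242.0, 463.0]] 1.0 [[269.0, 541.0], [275.0, 466.0]] 1.5 [[287.0, 542.0], [293.0, 469.0]] 2.0 [[286.0, 542.0], [292.0, 470.0]] 2.5 [[266.0, 541.0], [272.0, 470.0]] 3.0 [[233.0, 539.0], [239.0, 468.0]] 3.5 [[195.0, 537.0], [201.0, 466.0]] 4.0 [[160.0, 535.0], [166.0, 463.0]] 4.5 [[135.0, 533.0], [142.0, 461.0]] 5.0 [[128.0, 533.0], [135.0, 459.0]] 5.5 [[142.0, 533.0], [148.0, 458.0]] 6.0 [[172.0, 535.0], [179.0, 459.0]] 6.5 [[212.0, 537.0], [219.0, 462.0]] 7.0 [[252.0, 540.0], [258.0, 465.0]] 7.5 [[279.0, 541.0], [285.0, 467.0]] 8.0 [[289.0, 542.0], [295.0, 469.0]] 
abacus [ 0.54274106 -0.15124719 -1.47275393] [-0.4  0.2  0.3 -0.1 -0.1  0.5  0.2 -0.6]
tt centre [ 0.54921356 -0.21529505  0.03      ] dish [ 0.50510489 -0.27690639  0.05      ] can [ 0.61707305 -0.25446664  0.15      ] tower [0.64943151 0.00541809 0.19      ]
vise pts bed [[0.60005814 0.22912125 0.11      ]
 [0.61003657 0.22846482 0.11      ]] grip axis [[0.45038166 0.23896764 0.095     ]]
```

>>> carry_out:
  steps:
    - [0,0,-8,1,-2,4,1]
    - [0,0,-16,3,-5,8,1]
    - [0,0,-24,5,-8,12,1]
    - [0,0,-32,7,-11,15,1]
    - [0,0,-40,9,-14,16,1]
    - [0,0,-48,12,-18,16,1]
    - [0,0,-56,14,-21,16,1]
    - [0,0,-64,16,-24,16,1]
    - [0,0,-72,19,-28,16,1]
    - [0,0,-80,21,-32,15,1]
    - [0,0,-88,23,-36,14,1]
    - [0,0,-96,25,-40,13,1]
  squeeze: 30

```text
time: 1.3
position: [0.4866, 0.2038, 0.3297]
tool_rot: [-2.688, -1.627, 0.0]
ft_force: [1.5, 0.6, 0.3]
grip_width: 0.999
grip_force: 0.0
```

>>> carry_out:
  steps:
    - [0,0,-8,1,-4,0,1]
    - [0,0,-16,2,-8,0,1]
    - [0,0,-24,3,-12,0,1]
    - [0,0,-32,4,-16,0,1]
    - [0,0,-40,5,-20,-1,1]
    - [0,0,-48,5.5,-24,-3,1]
    - [0,0,-57,5.7,-28,-5,1]
    - [0,0,-57,5.7,-32,-8,1]
    - [0,0,-57,5.7,-35,-10,1]
    - [0,0,-57,5.7,-35.7,-11,1]
    - [0,0,-57,5.7,-35.7,-11,1]

```text
time: 2.4
position: [0.5418, -0.1522, 0.2187]
tool_rot: [-3.138, -0.152, 0.005]
ft_force: [0.5, 0.5, 0.6]
grip_width: 1.0
grip_force: 0.0
```

```bash
python3 - <<'E'
from h import *
snap("top","t1");snap("scene","s1")
a=np.load("pics/top.npz")["p"][150:300,270:420,::-1];b=np.load("pics/scene.npz")["p"][70:220,140:290,::-1]
cv2.imwrite("pics/c1.png",cv2.resize(np.hstack([a,b]),None,fx=2.6,fy=2.6,interpolation=cv2.INTER_CUBIC))
s=ctrl.get_state();print(s["position"],s["tool_rot"])
E
```

```text
[ 0.54374755 -0.14960272  0.22072192] [-3.13671221e+00 -1.59165513e-01 -4.59739670e-04]
```

View pics/c1.png

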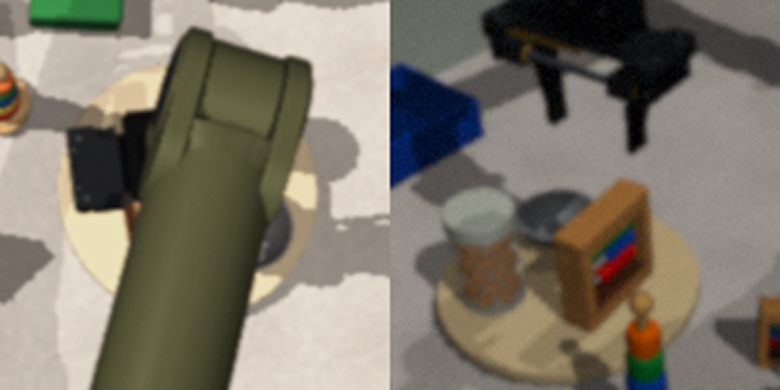

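The top view is blocked by the arm. In the scene crop the open fingers are at about (560,115) and (637,145), above the abacus. I'll check both against the fit in the scene camera.

```bash
python3 - <<'E'
from fit import *
s=ctrl.get_state();print(proj("scene",s["position"]))
p=[.5427,-.1512,-1.4728]
print(proj("scene",V(p,[(18,60,150),(18,-60,150),(-18,-60,150),(-18,60,150)])).round(1).tolist())
print([ray("scene",u,v,.15).round(3) for u,v in [(203.5,162),(229,139),(240,145),(215,167)]])
v=np.load("vise.npy")
print(proj("scene",V(v,[(80,50,162),(80,-50,162),(106,50,162),(106,-50,162)])).round(1).tolist())
E
```

```text
[[220.05744521 128.58509022]]
[[202.5, 160.0], [230.1, 137.5], [240.6, 141.6], [213.3, 164.7]]
[array([ 0.608, -0.155,  0.15 ]), array([ 0.492, -0.173,  0.15 ]), array([ 0.494, -0.13 ,  0.15 ]), array([ 0.605, -0.118,  0.15 ])]
[[344.3, 253.3], [303.4, 227.0], [336.6, 261.3], [295.5, 234.1]]
```

>>> carry_out:
  steps:
    - [0,0,0,0.1,0.2,-3,1]
    - [0,0,0,0.2,0.2,-6,1]
    - [0,0,0,0.2,0.2,-8.5,1]
    - [0,0,0,0.2,0.2,-10,1]
    - [0,0,0,0.2,0.2,-10,1]
    - [0,0,0,0.2,0.2,-10,0]
    - [0,0,0,0.2,0.2,-10,0]
    - [0,0,0,0.2,0.2,-10,0]
    - [0,0,0,0.2,0.2,-10,0]
    - [0,0,0,0.2,0.2,-10,0]
    - [0,0,0,0.2,0.2,-10,0]
    - [0,0,0,0.2,0.2,-10,0]
  squeeze: 30

```text
time: 3.7
position: [0.5452, -0.1496, 0.1205]
tool_rot: [3.137, 0.156, 0.0]
ft_force: [-0.3, -0.9, -0.4]
grip_width: 0.446
grip_force: 0.3
```

>>> carry_out:
  steps:
    - [0,0,0,0,0,0,0]
    - [0,0,0,0,0,0,0]
    - [0,0,0,0,0,0,0]
    - [0,0,0,0,0,0,0]

```text
time: 4.1
position: [0.5452, -0.1497, 0.1205]
tool_rot: [3.137, 0.156, 0.0]
ft_force: [-0.5, -1.0, 0.8]
grip_width: 0.407
grip_force: 29.9
```

>>> carry_out:
  steps:
    - [0,0,0,0,0,1,0]
    - [0,0,0,0,0,3,0]
    - [0,0,0,0,0,6,0]
    - [0,0,0,0,0,9,0]
    - [0,0,0,0,0,12,0]
    - [0,0,0,0,0,15,0]
    - [0,0,0,0,0,18,0]
    - [0,0,0,0,0,20,0]
    - [0,0,0,0,0,21,0]
    - [0,0,6,0,2,22,0]
    - [0,0,12,0,4,22,0]
    - [0,0,18,0,6,22,0]

```text
time: 5.3
position: [0.5446, -0.0885, 0.3397]
tool_rot: [-3.073, -0.651, 0.002]
ft_force: [0.1, -0.1, -4.1]
grip_width: 0.407
grip_force: 29.8
```

>>> carry_out:
  steps:
    - [0,0,6,0,3,0,0]
    - [0,0,12,1,6,0,0]
    - [0,0,18,2,9,0,0]
    - [0,0,24,3,12,0,0]
    - [0,0,30,4,15,0,0]
    - [0,0,36,5,18,0,0]
    - [0,0,42,6,21,0,0]
    - [0,0,48,7,24,0,0]
    - [0,0,54,7.5,27,0,0]
    - [0,0,60,7.5,30,0,0]
    - [0,0,62.5,7.5,31.5,0,0]
    - [0,0,62.5,7.5,31.7,0,0]

```text
time: 6.5
position: [0.619, 0.2306, 0.3388]
tool_rot: [-2.289, -2.149, 0.003]
ft_force: [-0.2, -0.4, -3.6]
grip_width: 0.411
grip_force: 29.8
```

```bash
python3 - <<'E'
from h import *
snap("top","t2");snap("scene","s2",(250,90,450,320),2.6)
s=ctrl.get_state();print(s["time"],s["position"],s["tool_rot"],s["ft_force"],s["grip_force"],s["joint_positions"])
E
```

```text
6.6 [0.62009919 0.2263103  0.33984952] [ 2.29585462  2.1431842  -0.00291726] [-0.11942104 -1.35975071 -3.0687535 ] 29.837724566459656 [-0.66817206  0.3326154   0.38889718  1.18716906 -0.1228835   1.64577112
 -0.37650365]
```

View pics/s2.png

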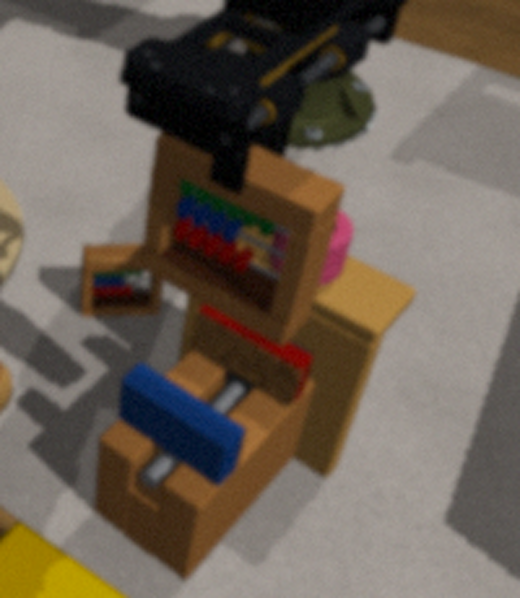

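The abacus hangs above the bed with the finger near the middle of its front face, whose bottom corners are at about (150,255) and (285,340). I'll check how well it is centred along the bar.

```bash
python3 - <<'E'
from fit import *
p=[.620,.2275,-.0657]
pr=proj("scene",V(p,[(18,60,249),(18,-60,249),(18,60,369),(18,-60,369),(-18,-60,369)]))
print(((pr-[250,90])*2.6).round().tolist())
v=np.load("vise.npy");print(((proj("scene",V(v,[(80,50,162),(80,-50,162),(106,50,162),(106,-50,162)]))-[250,90])*2.6).round().tolist())
E
```

```text
[[282.0, 348.0], [142.0, 267.0], [316.0, 214.0], [155.0, 135.0], [187.0, 112.0]]
[[245.0, 424.0], [139.0, 356.0], [225.0, 445.0], [118.0, 375.0]]
```

>>> carry_out:
  steps:
    - [0,0,0,0,0,-2,0]
    - [0,0,0,-0.3,0,-5,0]
    - [0,0,0,-0.3,0,-7,0]
    - [0,0,0,-0.3,0,-8.5,0]
    - [0,0,0,-0.3,0,-9,0]
    - [0,0,0,-0.3,0,-9,0]

```text
time: 7.2
position: [0.6173, 0.2265, 0.2503]
tool_rot: [2.296, 2.144, -0.001]
ft_force: [1.0, 0.5, -3.2]
grip_width: 0.407
grip_force: 29.8
```

```bash
python3 - <<'E'
from fit import *
snap("scene","s3",(270,140,410,290),4)
s=ctrl.get_state();print(s["time"],s["position"],s["ft_force"])
v=np.load("vise.npy")
p=[s["position"][0],s["position"][1],-.0657];b=1000*s["position"][2]-90.5
f=lambda P:((proj("scene",P)-[270,140])*4).round().tolist()
print(f(V(p,[(18,60,b),(18,-60,b),(18,60,b+120),(18,-60,b+120)])),f(V(v,[(80,50,162),(80,-50,162),(106,50,162),(106,-50,162)])))
E
```

```text
7.25 [0.6176768  0.22693022 0.25125392] [ 0.41792364 -0.03337555 -3.02294445]
[[323.0, 453.0], [128.0, 329.0], [367.0, 282.0], [145.0, 158.0]] [[297.0, 453.0], [134.0, 348.0], [267.0, 485.0], [102.0, 376.0]]
```

View pics/s3.png

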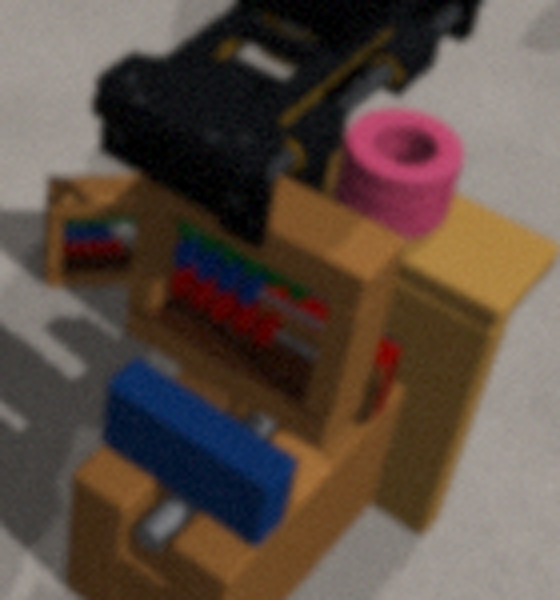

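>>> carry_out:
  steps:
    - [0,0,0,0,0.1,-1.5,0]
    - [0,0,0,0,0.2,-3,0]
    - [0,0,0,0,0.2,-4,0]
    - [0,0,0,0,0.2,-4.6,0]
    - [0,0,0,0,0.2,-4.8,0]
    - [0,0,0,0,0.2,-4.8,0]

```text
time: 7.85
position: [0.6171, 0.2295, 0.2021]
tool_rot: [2.294, 2.146, -0.001]
ft_force: [-1.1, -0.5, -3.8]
grip_width: 0.408
grip_force: 29.8
```

>>> carry_out:
  steps:
    - [0,0,0,0,0,-0.1,0]
    - [0,0,0,0,0,-0.2,0]
    - [0,0,0,0,0,-0.2,0]

```text
time: 8.15
position: [0.6173, 0.2296, 0.2007]
tool_rot: [2.294, 2.146, 0.001]
ft_force: [-0.0, -0.0, -3.6]
grip_width: 0.406
grip_force: 29.8
```

>>> carry_out:
  steps:
    - [0,0,0,0,0,-0.1,0]
    - [0,0,0,0,0,-0.2,0]
    - [0,0,0,0,0,-0.2,0]

```text
time: 8.45
position: [0.6177, 0.2297, 0.2004]
tool_rot: [2.294, 2.146, 0.003]
ft_force: [-1.8, -0.9, 4.8]
grip_width: 0.406
grip_force: 29.8
```

>>> carry_out:
  steps:
    - [0,0,0,0,0,0.2,0.7]
    - [0,0,0,0,0,0.2,1]
    - [0,0,0,0,0,0.2,1]
    - [0,0,0,0,0,0.2,1]
    - [0,0,0,0,0,0.2,1]
    - [0,0,0,0,0,0.2,1]
    - [0,0,0,0,0,1,1]
    - [0,0,0,0,0,3,1]
    - [0,0,0,0,0,6,1]
    - [0,0,0,0,0,9,1]
    - [0,0,0,0,0,12,1]
    - [0,0,0,0,0,14,1]

```text
time: 9.65
position: [0.6177, 0.2297, 0.3418]
tool_rot: [2.293, 2.146, 0.005]
ft_force: [0.5, 0.4, -0.1]
grip_width: 0.996
grip_force: 0.0
```

>>> carry_out:
  steps:
    - [0,0,8,-1,0,0,1]
    - [0,0,16,-3,1,0,1]
    - [0,0,24,-5,2,0,1]
    - [0,0,32,-8,3,0,1]
    - [0,0,40,-11,4,0,1]
    - [0,0,48,-14,5,0,1]
    - [0,0,56,-17,5,0,1]
    - [0,0,64,-17,5,0,1]
    - [0,0,72,-17,5,0,1]
    - [0,0,80,-17,5,0,1]
    - [0,0,88,-17,5,0,1]
    - [0,0,90,-17,5,0,1]

```text
time: 10.85
position: [0.4473, 0.2795, 0.3393]
tool_rot: [0.099, 3.139, 0.001]
ft_force: [0.2, 0.9, 0.1]
grip_width: 1.003
grip_force: 0.0
```

```bash
python3 - <<'E'
from h import *
snap("top","t4");snap("scene","s4")
a=np.load("pics/top.npz")["p"][150:300,130:260,::-1];b=np.load("pics/scene.npz")["p"][140:290,270:410,::-1]
cv2.imwrite("pics/c4.png",cv2.resize(np.hstack([a,b]),None,fx=2.9,fy=2.9,interpolation=cv2.INTER_CUBIC))
s=ctrl.get_state();print(s["time"],s["position"],s["tool_rot"],s["joint_positions"])
E
```

```text
10.95 [0.4472902  0.27950218 0.33912458] [1.04682351e-01 3.13911481e+00 1.06114916e-03] [-0.79222958  0.02316723  0.18795532  1.52309834 -0.00443645  1.59474374
  0.89969149]
```

View pics/c4.png

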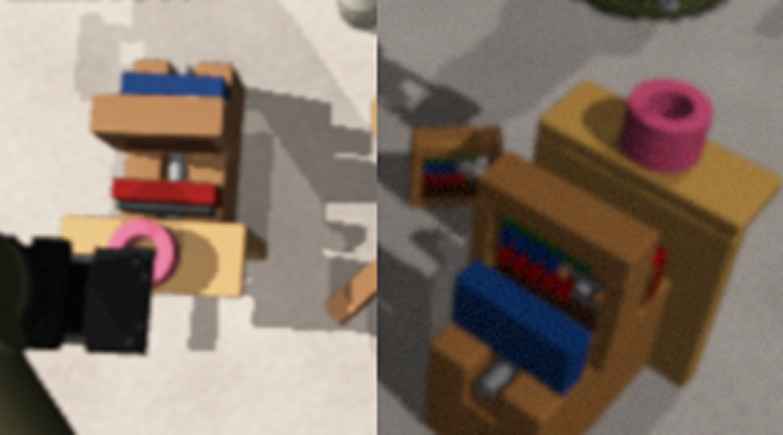

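The abacus stands upright between the jaws: in the top crop its bar is at about (92–226, 95–122), with the blue jaw behind it. I'll check the centring and plan the tilt.

```bash
python3 - <<'E'
from fit import *
v=np.load("vise.npy")
f=lambda P:((proj("top",P)-[130,150])*2.9).round().tolist()
print(f(V(v,[(x,y,230) for x,y in((70,60),(70,-60),(34,60),(34,-60))])),f(V(v,[(80,50,162),(80,-50,162),(106,50,162),(106,-50,162)])))
E
```

```text
[[93.0, 93.0], [225.0, 100.0], [89.0, 132.0], [222.0, 139.0]] [[121.0, 97.0], [225.0, 103.0], [123.0, 71.0], [227.0, 76.0]]
```

>>> carry_out:
  steps:
    - [-0.5,-7,0,-2,0,0,1]
    - [-0.9,-14,0,-4,0,0,1]
    - [-1.4,-21,0,-6,0,0,1]
    - [-1.8,-28,0,-8,0,0,1]
    - [-2.3,-35,0,-10,0,0,1]
    - [-2.3,-35,0,-11,0,-2,1]
    - [-2.3,-35,0,-11,0,-2,1]

```text
time: 11.65
position: [0.3519, 0.2965, 0.2924]
tool_rot: [0.075, 2.596, -0.123]
ft_force: [-0.3, 0.5, 1.0]
grip_width: 1.003
grip_force: 0.0
```

```bash
python3 - <<'E'
from h import *
from scipy.spatial.transform import Rotation as R
s=ctrl.get_state();print(s["time"],s["position"],R.from_rotvec(s["tool_rot"]).as_matrix().round(3).tolist(),s["joint_positions"])
E
```

```text
11.65 [0.35189413 0.29648395 0.29238387] [[-0.855, 0.078, 0.513], [0.029, 0.994, -0.102], [-0.518, -0.073, -0.853]] [-0.96230956 -0.30095475 -0.20398588  2.00583975  0.49095163  1.33455569
  0.25839477]
```

>>> carry_out:
  steps:
    - [0,0,0,3,0,-5,1]
    - [0,0,0,5,0,-9,1]
    - [0,0,0,6,0,-13,1]
    - [0,0,0,7,0,-16,1]
    - [0,0,0,7.5,0,-18,1]
    - [0,0,0,7.5,0,-18,1]
    - [0,0,0,7.5,0,-18,1]

```text
time: 12.35
position: [0.4249, 0.2973, 0.1128]
tool_rot: [0.068, 2.589, -0.132]
ft_force: [1.4, 1.1, -0.4]
grip_width: 1.002
grip_force: 0.0
```

```bash
python3 - <<'E'
from h import *
from scipy.spatial.transform import Rotation as R
s=ctrl.get_state();print(s["time"],s["position"],R.from_rotvec(s["tool_rot"]).as_matrix().round(3).tolist(),s["joint_positions"],s["ft_force"])
snap("top","t5");snap("scene","s5")
a=np.load("pics/top.npz")["p"][200:300,130:260,::-1];b=np.load("pics/scene.npz")["p"][130:230,290:420,::-1]
cv2.imwrite("pics/c5.png",cv2.resize(np.hstack([a,b]),None,fx=3,fy=3,interpolation=cv2.INTER_CUBIC))
E
```

```text
12.35 [0.42487963 0.29726478 0.11283635] [[-0.852, 0.075, 0.518], [0.022, 0.994, -0.108], [-0.523, -0.081, -0.849]] [-0.85686138 -0.05841429 -0.19335248  2.18746943  0.65902571  0.93701476
  0.08764363] [ 1.35753424  1.12399466 -0.43909667]
```

View pics/c5.png

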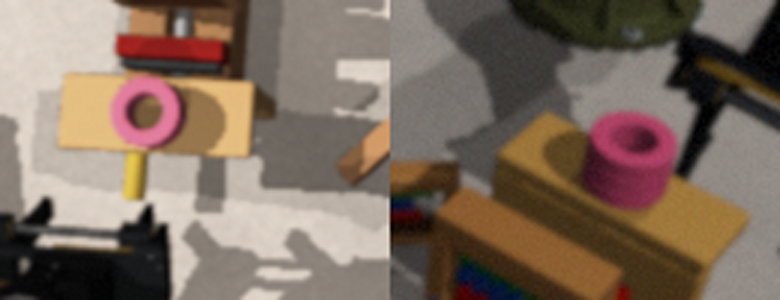

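The handle's end is at about (133,197) in the top crop and the fingers at (40,205) and (148,208). The tool therefore sits about 2 cm too far to +y and is slightly twisted, so I'll compute the correction.

```bash
cat > go.py <<'E'
from fit import *
from scipy.spatial.transform import Rotation as R
def need(a,lean=32,x=-124,back=0):
    v=np.load("vise.npy");t=np.radians(lean);s=ctrl.get_state()
    h=np.array([x,-45*np.sin(a),95+45*np.cos(a)])+(19-back)*np.array([np.sin(t),0,-np.cos(t)])
    P=V(v,[h])[0]
    Rz=R.from_euler("z",v[2]).as_matrix()
    z=Rz@[np.sin(t),0,-np.cos(t)];y=Rz@[0,1.,0];D=R.from_matrix(np.c_[np.cross(y,z),y,z])
    d=(D*R.from_rotvec(s["tool_rot"]).inv()).as_rotvec(degrees=True)
    return d.round(1),((P-s["position"])*100).round(2)
E
python3 - <<'E'
from go import *
print(need(4.2,back=70),need(4.2))
E
```

```text
(array([ 4.5, -0.6,  0.5]), array([-0.82, -1.78,  0.21])) (array([ 4.5, -0.6,  0.5]), array([ 2.88, -2.02, -5.72]))
```

>>> carry_out:
  steps:
    - [2,-0.3,0.2,-0.5,-1,0,1]
    - [4.5,-0.6,0.5,-0.8,-1.8,0.2,1]
    - [4.5,-0.6,0.5,-0.8,-1.8,0.2,1]
    - [4.5,-0.6,0.5,-0.8,-1.8,0.2,1]

```text
time: 12.85
position: [0.4172, 0.28, 0.1159]
tool_rot: [0.085, 2.582, -0.024]
ft_force: [0.3, 1.3, 1.4]
grip_width: 0.998
grip_force: 0.0
```

```bash
python3 - <<'E'
from go import *
print(need(4.2,back=70),need(4.2),ctrl.get_state()["joint_positions"])
E
```

```text
(array([0., 0., 0.]), array([-0.02,  0.05,  0.02])) (array([0., 0., 0.]), array([ 3.68, -0.2 , -5.91])) [-0.83891529 -0.16724507 -0.16972994  2.2761207   0.62861755  0.84979124
  0.11428429]
```

>>> carry_out:
  steps:
    - [0,0,0,0.9,0,-1.5,1]
    - [0,0,0,1.8,-0.1,-3,1]
    - [0,0,0,2.8,-0.2,-4.5,1]
    - [0,0,0,3.7,-0.2,-5.9,1]
    - [0,0,0,3.7,-0.2,-5.9,1]

```text
time: 13.35
position: [0.4539, 0.2769, 0.0538]
tool_rot: [0.084, 2.585, -0.031]
ft_force: [-0.5, -0.2, -0.7]
grip_width: 0.995
grip_force: 0.0
```

```bash
python3 - <<'E'
from go import *
s=ctrl.get_state();print(need(4.2),s["joint_positions"],s["ft_force"])
snap("top","t6");snap("scene","s6")
a=np.load("pics/top.npz")["p"][220:290,140:220,::-1]
cv2.imwrite("pics/c6.png",cv2.resize(a,None,fx=7,fy=7,interpolation=cv2.INTER_CUBIC))
E
```

```text
(array([ 0.3, -0.2,  0.1]), array([0.01, 0.11, 0.31])) [-0.79634445 -0.01508383 -0.13764933  2.28816827  0.75952225  0.70100249
  0.01889067] [-0.52265429 -0.15106373 -0.65860261]
```

View pics/c6.png

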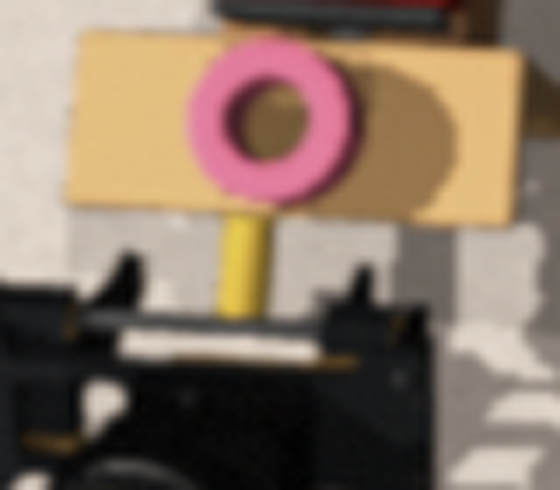

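The handle at about (245,265) sits midway between the fingers at (130,270) and (365,285). I'll close on it.

>>> carry_out:
  steps:
    - [0,0,0,0,0,0.3,0]
    - [0,0,0,0,0,0.3,0]
    - [0,0,0,0,0,0.3,0]
    - [0,0,0,0,0,0.3,0]
    - [0,0,0,0,0,0.3,0]
    - [0,0,0,0,0,0.3,0]
    - [0,0,0,0,0,0.3,0]
    - [0,0,0,0,0,0.3,0]
    - [0,0,0,0,0,0.3,0]
    - [0,0,0,0,0,0.3,0]
    - [0,0,0,0,0,0.3,0]
    - [0,0,0,0,0,0.3,0]
  squeeze: 30

```text
time: 14.65
position: [0.4538, 0.2788, 0.0587]
tool_rot: [0.083, 2.583, -0.024]
ft_force: [-0.4, 4.9, 0.4]
grip_width: 0.211
grip_force: 30.0
```

```bash
python3 - <<'E'
from go import *
s=ctrl.get_state();print(need(4.2),s["ft_force"],s["torque"],s["position"])
E
```

```text
(array([ 0. , -0.1, -0.1]), array([ 0.02, -0.07, -0.19])) [-0.43351281  4.91379495  0.37006205] [1.03133982 0.6302095  0.55795716] [0.45379394 0.27876426 0.05868071]
```

>>> carry_out:
  steps:
    - [0,0,0,0,0.2,0.4,0]
    - [0,0,0,0,0.4,0.8,0]
    - [0,0,0,0,0.5,1.3,0]
    - [0,0,0,0,0.5,1.3,0]

```text
time: 15.05
position: [0.4539, 0.2838, 0.0715]
tool_rot: [0.083, 2.583, -0.023]
ft_force: [2.7, 6.4, -4.0]
grip_width: 0.215
grip_force: 29.9
```

```bash
python3 - <<'E'
from go import *
s=ctrl.get_state();print(need(4.5),s["ft_force"],s["torque"],s["position"],s["grip_width"])
snap("top","t7");p=np.load("pics/top.npz")["p"][190:250,150:220,::-1]
cv2.imwrite("pics/c7.png",cv2.resize(p,None,fx=6,fy=6,interpolation=cv2.INTER_CUBIC))
E
```

```text
(array([-0. , -0.1, -0.1]), array([ 0.04, -0.1 , -0.21])) [ 2.68321405  6.44294443 -4.01780593] [1.41784547 0.42163607 0.84515144] [0.45391477 0.28378228 0.07148522] 0.21513690353801793
```

```bash
cat > circ.py <<'E'
import numpy as np,sys
a0,da,n=map(float,sys.argv[1:4])
for k in range(1,int(n)+1):
    a=a0+k*da;y=-4.5*(np.sin(a)-np.sin(a0));z=4.5*(np.cos(a)-np.cos(a0))
    print([0,0,0,round(.0656*y,1),round(y,1),round(z,1),0],end=',')
print()
E
python3 circ.py 4.55 .2 8
```

```text
[0, 0, 0, np.float64(0.0), np.float64(0.1), np.float64(0.9), 0],[0, 0, 0, np.float64(-0.0), np.float64(-0.1), np.float64(1.8), 0],[0, 0, 0, np.float64(-0.0), np.float64(-0.4), np.float64(2.6), 0],[0, 0, 0, np.float64(-0.1), np.float64(-0.8), np.float64(3.4), 0],[0, 0, 0, np.float64(-0.1), np.float64(-1.4), np.float64(4.1), 0],[0, 0, 0, np.float64(-0.1), np.float64(-2.2), np.float64(4.6), 0],[0, 0, 0, np.float64(-0.2), np.float64(-3.0), np.float64(5.0), 0],[0, 0, 0, np.float64(-0.3), np.float64(-3.8), np.float64(5.2), 0],
```

>>> carry_out:
  steps:
    - [0,0,0,0,0.1,0.9,0]
    - [0,0,0,0,-0.1,1.8,0]
    - [0,0,0,0,-0.4,2.6,0]
    - [0,0,0,-0.1,-0.8,3.4,0]

```text
time: 15.5
position: [0.4535, 0.2775, 0.1068]
tool_rot: [0.081, 2.581, -0.019]
ft_force: [5.6, 7.1, -0.9]
grip_width: 0.214
grip_force: 30.0
```

```bash
python3 - <<'E'
from go import *
s=ctrl.get_state();print(need(5.35),s["ft_force"],s["torque"],s["position"],s["grip_width"],s["joint_positions"])
snap("top","t8");p2=np.load("pics/top.npz")["p"][190:250,150:220,::-1]
p=cv2.imread("pics/c7.png")
cv2.imwrite("pics/c8.png",np.hstack([p[:,:400],cv2.resize(p2,None,fx=6,fy=6,interpolation=cv2.INTER_CUBIC)[:,:400]]))
E
```

```text
(array([-0.2,  0. , -0.2]), array([ 0.03, -0.25, -0.12])) [ 5.55009965  7.14800663 -0.88799982] [ 1.40646697 -0.30625392  0.81150716] [0.45349944 0.27745602 0.10684709] 0.21431129920910466 [-0.79784814 -0.10977628 -0.13031118  2.24898131  0.65349839  0.78508013
  0.15753652]
```

View pics/c8.png

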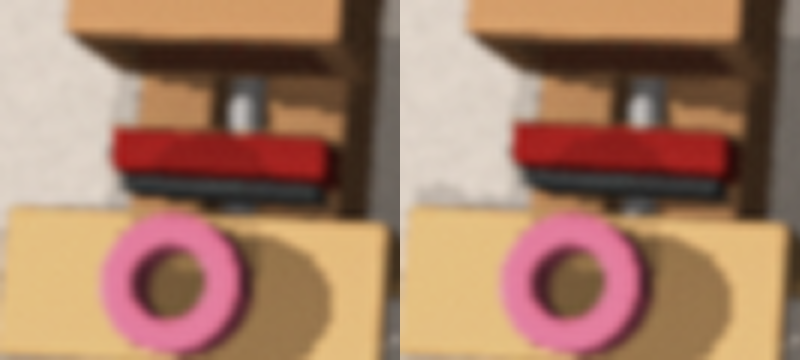

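```bash
sed -i 's/round(\(.0656\*y\|y\|z\),1)/float(round(\1,1))/g' circ.py; python3 circ.py 5.35 .25 12;python3 circ.py 8.35 .3 12; python3 circ.py 11.95 .3 12
cat > jaw.py <<'E'
from fit import *
def jaw():
    d=ctrl.get_image("top");p=d["pixels"].astype(int)[185:240,160:210];np.savez("pics/top.npz",K=d["camera_matrix"],T=d["cam_to_world"],p=d["pixels"])
    m=((p[...,0]>80)&(p[...,0]>2.2*p[...,1])&(p[...,0]>2.2*p[...,2])&(p[...,1]<70))
    n,l,st,c=cv2.connectedComponentsWithStats(m.astype(np.uint8))
    i=1+st[1:,4].argmax();u,w=c[i]+[160,185]
    v=np.load("vise.npy");P=ray("top",u,w,.162)
    x=((P[:2]-v[:2])@[np.cos(v[2]),np.sin(v[2])])*1000
    return round(x,2),st[i].tolist(),"a~",round((x+20)/3,2)  # centre x = 80-90+3a-10
if __name__=="__main__":
    s=ctrl.get_state();print(jaw(),s["time"],s["position"].round(4),s["ft_force"].round(1),s["torque"].round(2),s["joint_positions"].round(2))
E
python3 jaw.py
```

```text
[0, 0, 0, -0.1, -0.8, 0.8, 0],[0, 0, 0, -0.1, -1.7, 1.4, 0],[0, 0, 0, -0.2, -2.8, 1.7, 0],[0, 0, 0, -0.3, -3.9, 1.8, 0],[0, 0, 0, -0.3, -5.0, 1.6, 0],[0, 0, 0, -0.4, -6.0, 1.1, 0],[0, 0, 0, -0.5, -6.9, 0.4, 0],[0, 0, 0, -0.5, -7.6, -0.5, 0],[0, 0, 0, -0.5, -8.0, -1.5, 0],[0, 0, 0, -0.5, -8.1, -2.7, 0],[0, 0, 0, -0.5, -8.0, -3.8, 0],[0, 0, 0, -0.5, -7.6, -4.8, 0],
[0, 0, 0, 0.1, 0.8, -1.1, 0],[0, 0, 0, 0.1, 1.9, -1.9, 0],[0, 0, 0, 0.2, 3.2, -2.3, 0],[0, 0, 0, 0.3, 4.5, -2.3, 0],[0, 0, 0, 0.4, 5.8, -2.0, 0],[0, 0, 0, 0.5, 6.9, -1.2, 0],[0, 0, 0, 0.5, 7.8, -0.2, 0],[0, 0, 0, 0.5, 8.3, 1.0, 0],[0, 0, 0, 0.6, 8.5, 2.4, 0],[0, 0, 0, 0.5, 8.2, 3.7, 0],[0, 0, 0, 0.5, 7.5, 4.9, 0],[0, 0, 0, 0.4, 6.6, 5.8, 0],
[0, 0, 0, -0.1, -1.2, 0.6, 0],[0, 0, 0, -0.2, -2.5, 0.8, 0],[0, 0, 0, -0.3, -3.9, 0.6, 0],[0, 0, 0, -0.3, -5.1, 0.1, 0],[0, 0, 0, -0.4, -6.1, -0.8, 0],[0, 0, 0, -0.4, -6.8, -2.0, 0],[0, 0, 0, -0.5, -7.1, -3.3, 0],[0, 0, 0, -0.5, -7.0, -4.6, 0],[0, 0, 0, -0.4, -6.5, -5.9, 0],[0, 0, 0, -0.4, -5.7, -6.9, 0],[0, 0, 0, -0.3, -4.6, -7.7, 0],[0, 0, 0, -0.2, -3.3, -8.1, 0],
(np.float64(-3.6), [9, 26, 36, 8, 245], 'a~', np.float64(5.47)) 15.55 [0.4537 0.2768 0.108 ] [-1.   6.1  1. ] [1.32 0.54 0.75] [-0.8  -0.11 -0.13  2.25  0.65  0.79  0.16]
```

>>> carry_out:
  steps:
    - [0,0,0,0,-0.7,0.8,0]
    - [0,0,0,0,-1.6,1.4,0]
    - [0,0,0,-0.1,-2.7,1.7,0]
    - [0,0,0,-0.2,-3.8,1.8,0]
    - [0,0,0,-0.2,-4.9,1.6,0]
    - [0,0,0,-0.3,-5.9,1.1,0]

```text
time: 16.2
position: [0.4501, 0.2155, 0.1189]
tool_rot: [0.085, 2.581, -0.026]
ft_force: [-5.4, -0.2, 8.0]
grip_width: 0.217
grip_force: 30.0
```

```bash
python3 jaw.py
```

```text
(np.float64(0.93), [10, 24, 35, 9, 252], 'a~', np.float64(6.98)) 16.2 [0.4501 0.2155 0.1189] [-5.4 -0.2  8. ] [ 0.03  0.56 -0.03] [-0.76 -0.24 -0.07  2.33  0.61  0.78  0.3 ]
```

>>> carry_out:
  steps:
    - [0,0,0,-0.1,-0.9,-0.7,0]
    - [0,0,0,-0.1,-1.6,-1.6,0]
    - [0,0,0,-0.1,-2.0,-2.6,0]
    - [0,0,0,-0.1,-2.1,-3.8,0]
    - [0,0,0,-0.1,-2.0,-4.9,0]
    - [0,0,0,-0.1,-1.6,-5.9,0]

```text
time: 16.85
position: [0.4495, 0.2018, 0.0578]
tool_rot: [0.082, 2.581, -0.021]
ft_force: [-3.1, 6.8, 9.2]
grip_width: 0.218
grip_force: 30.1
```

```bash
python3 jaw.py
```

```text
(np.float64(5.45), [10, 22, 35, 9, 254], 'a~', np.float64(8.48)) 16.85 [0.4495 0.2018 0.0578] [-3.1  6.8  9.2] [1.39 0.24 0.8 ] [-0.72 -0.16 -0.08  2.41  0.72  0.64  0.17]
```

>>> carry_out:
  steps:
    - [0,0,0,0.1,0.4,-0.5,0]
    - [0,0,0,0.1,0.8,-1.1,0]
    - [0,0,0,0.1,1.3,-1.5,0]
    - [0,0,0,0.1,1.9,-1.9,0]

```text
time: 17.3
position: [0.4509, 0.2212, 0.04]
tool_rot: [0.081, 2.58, -0.022]
ft_force: [-7.9, 4.3, 17.2]
grip_width: 0.217
grip_force: 30.1
```

```bash
python3 jaw.py
```

```text
(np.float64(7.54), [10, 22, 35, 9, 248], 'a~', np.float64(9.18)) 17.3 [0.4509 0.2212 0.04  ] [-7.9  4.3 17.2] [0.7  0.07 0.38] [-0.73 -0.09 -0.11  2.4   0.78  0.62  0.06]
```

>>> carry_out:
  steps:
    - [0,0,0,0.1,1.3,-0.2,0]
    - [0,0,0,0.2,2.6,-0.2,0]
    - [0,0,0,0.3,3.9,0.1,0]
    - [0,0,0,0.4,5.0,0.9,0]
    - [0,0,0,0.4,5.9,1.9,0]
    - [0,0,0,0.4,6.4,3.1,0]
    - [0,0,0,0.5,6.6,4.5,0]
    - [0,0,0,0.4,6.3,5.8,0]
    - [0,0,0,0.4,5.6,7.0,0]
    - [0,0,0,0.3,4.7,7.9,0]

```text
time: 18.35
position: [0.453, 0.2673, 0.1179]
tool_rot: [0.081, 2.583, -0.022]
ft_force: [4.8, 2.8, -2.8]
grip_width: 0.215
grip_force: 29.9
```

```bash
python3 jaw.py
```

```text
(np.float64(16.46), [10, 18, 35, 9, 268], 'a~', np.float64(12.15)) 18.35 [0.453  0.2673 0.1179] [ 4.8  2.8 -2.8] [0.81 0.12 0.5 ] [-0.77 -0.14 -0.14  2.25  0.63  0.8   0.2 ]
```

>>> carry_out:
  steps:
    - [0,0,0,-0.1,-1.2,0.6,0]
    - [0,0,0,-0.2,-2.5,0.8,0]
    - [0,0,0,-0.3,-3.9,0.6,0]
    - [0,0,0,-0.3,-5.1,0.1,0]
    - [0,0,0,-0.4,-6.1,-0.8,0]
    - [0,0,0,-0.4,-6.8,-2.0,0]
    - [0,0,0,-0.5,-7.1,-3.3,0]
    - [0,0,0,-0.5,-7.0,-4.6,0]
    - [0,0,0,-0.4,-6.5,-5.9,0]
    - [0,0,0,-0.4,-5.7,-6.9,0]
    - [0,0,0,-0.3,-4.6,-7.7,0]
    - [0,0,0,-0.2,-3.3,-8.1,0]

```text
time: 19.6
position: [0.4515, 0.2324, 0.0365]
tool_rot: [0.084, 2.582, -0.029]
ft_force: [-7.2, -1.2, 18.3]
grip_width: 0.214
grip_force: 30.0
```

```bash
python3 jaw.py; python3 circ.py 15.55 .25 12
```

```text
(np.float64(26.41), [10, 14, 36, 10, 259], 'a~', np.float64(15.47)) 19.6 [0.4515 0.2324 0.0365] [-7.2 -1.2 18.3] [-0.29 -0.1  -0.19] [-0.72 -0.06 -0.14  2.38  0.8   0.63  0.03]
[0, 0, 0, 0.1, 1.1, -0.0, 0],[0, 0, 0, 0.1, 2.2, 0.2, 0],[0, 0, 0, 0.2, 3.2, 0.7, 0],[0, 0, 0, 0.3, 4.1, 1.4, 0],[0, 0, 0, 0.3, 4.7, 2.4, 0],[0, 0, 0, 0.3, 5.1, 3.4, 0],[0, 0, 0, 0.3, 5.2, 4.5, 0],[0, 0, 0, 0.3, 5.0, 5.6, 0],[0, 0, 0, 0.3, 4.6, 6.7, 0],[0, 0, 0, 0.3, 3.9, 7.6, 0],[0, 0, 0, 0.2, 3.1, 8.3, 0],[0, 0, 0, 0.1, 2.0, 8.7, 0],
```

>>> carry_out:
  steps:
    - [0,0,0,0,0.5,0.1,0]
    - [0,0,0,0.1,1.1,0.2,0]
    - [0,0,0,0.1,1.7,0.3,0]
    - [0,0,0,0.1,2.2,0.4,0]
    - [0,0,0,0.2,2.7,0.6,0]
    - [0,0,0,0.2,3.2,0.9,0]
    - [0,0,0,0.3,3.7,1.2,0]
    - [0,0,0,0.3,4.1,1.6,0]
    - [0,0,0,0.3,4.4,2.0,0]
    - [0,0,0,0.3,4.7,2.5,0]
    - [0,0,0,0.3,4.9,3.0,0]
    - [0,0,0,0.3,5.1,3.5,0]

```text
time: 20.85
position: [0.4538, 0.2835, 0.0702]
tool_rot: [0.083, 2.584, -0.027]
ft_force: [6.2, 2.7, -6.1]
grip_width: 0.21
grip_force: 29.9
```

```bash
cp pics/top.npz pics/topA.npz; python3 jaw.py
```

```text
(np.float64(30.49), [10, 13, 36, 9, 253], 'a~', np.float64(16.83)) 20.85 [0.4538 0.2835 0.0702] [ 6.2  2.7 -6.1] [0.56 0.06 0.31] [-0.76 -0.03 -0.18  2.27  0.72  0.73  0.06]
```

```bash
cat > ang.py <<'E'
from fit import *
Q=np.array([(.2838,.0715),(.2768,.108),(.2155,.1189),(.2018,.0578),(.2212,.04),(.2673,.1179),(.2324,.0365),(.2835,.0702)])
r=least_squares(lambda c:np.hypot(*(Q-c[:2]).T)-c[2],[.24,.08,.045]);c=r.x
ang=lambda y,z:(np.arctan2(-(y-c[0]),z-c[1]))%(2*np.pi)+4*np.pi
if __name__=="__main__":
    print(c,(r.fun*1000).round(1),[round(ang(*q),2) for q in Q])
    p=ctrl.get_state()["position"];print("a=",ang(p[1],p[2]))
E
python3 ang.py; python3 circ.py 17.1 .15 7; python3 circ.py 18.15 .15 7
```

```text
[0.24006157 0.081327   0.04517265] [-0.3  0.2 -0.3 -0.3  0.3  0.4  0.3 -0.3] [np.float64(17.06), np.float64(17.91), np.float64(13.15), np.float64(14.69), np.float64(15.28), np.float64(18.21), np.float64(15.54), np.float64(17.03)]
a= 17.04703905210132
[0, 0, 0, 0.0, 0.1, 0.7, 0],[0, 0, 0, 0.0, 0.0, 1.3, 0],[0, 0, 0, -0.0, -0.1, 2.0, 0],[0, 0, 0, -0.0, -0.3, 2.6, 0],[0, 0, 0, -0.0, -0.6, 3.2, 0],[0, 0, 0, -0.1, -1.0, 3.8, 0],[0, 0, 0, -0.1, -1.5, 4.2, 0],
[0, 0, 0, -0.0, -0.5, 0.4, 0],[0, 0, 0, -0.1, -1.1, 0.7, 0],[0, 0, 0, -0.1, -1.8, 0.9, 0],[0, 0, 0, -0.2, -2.5, 1.0, 0],[0, 0, 0, -0.2, -3.1, 1.1, 0],[0, 0, 0, -0.2, -3.8, 1.0, 0],[0, 0, 0, -0.3, -4.4, 0.8, 0],
```

>>> carry_out:
  steps:
    - [0,0,0,0,0.1,0.7,0]
    - [0,0,0,0,0,1.3,0]
    - [0,0,0,0,-0.1,2.0,0]
    - [0,0,0,0,-0.3,2.6,0]
    - [0,0,0,0,-0.6,3.2,0]
    - [0,0,0,-0.1,-1.0,3.8,0]
    - [0,0,0,-0.1,-1.0,3.8,0]

```text
time: 21.6
position: [0.4535, 0.2749, 0.1103]
tool_rot: [0.083, 2.582, -0.022]
ft_force: [1.9, 3.2, 2.7]
grip_width: 0.215
grip_force: 30.0
```

```bash
python3 ang.py; python3 jaw.py
```

```text
[0.24006157 0.081327   0.04517265] [-0.3  0.2 -0.3 -0.3  0.3  0.4  0.3 -0.3] [np.float64(17.06), np.float64(17.91), np.float64(13.15), np.float64(14.69), np.float64(15.28), np.float64(18.21), np.float64(15.54), np.float64(17.03)]
a= 17.972792603243185
(np.float64(33.43), [10, 11, 36, 10, 257], 'a~', np.float64(17.81)) 21.6 [0.4535 0.2749 0.1103] [1.9 3.2 2.7] [ 0.68 -0.06  0.43] [-0.76 -0.12 -0.17  2.25  0.64  0.79  0.17]
```

>>> carry_out:
  steps:
    - [0,0,0,0,-0.5,0.5,0]
    - [0,0,0,-0.1,-1.0,0.9,0]
    - [0,0,0,-0.1,-1.6,1.2,0]
    - [0,0,0,-0.1,-2.3,1.4,0]
    - [0,0,0,-0.2,-2.9,1.5,0]
    - [0,0,0,-0.2,-3.6,1.5,0]
    - [0,0,0,-0.2,-3.6,1.5,0]

```text
time: 22.35
position: [0.4515, 0.2399, 0.1265]
tool_rot: [0.082, 2.58, -0.02]
ft_force: [-2.9, 3.5, 9.3]
grip_width: 0.217
grip_force: 30.0
```

```bash
python3 ang.py; python3 jaw.py
```

```text
[0.24006157 0.081327   0.04517265] [-0.3  0.2 -0.3 -0.3  0.3  0.4  0.3 -0.3] [np.float64(17.06), np.float64(17.91), np.float64(13.15), np.float64(14.69), np.float64(15.28), np.float64(18.21), np.float64(15.54), np.float64(17.03)]
a= 12.570231574354022
(np.float64(34.58), [10, 11, 36, 10, 243], 'a~', np.float64(18.19)) 22.35 [0.4515 0.2399 0.1265] [-2.9  3.5  9.3] [0.7  0.25 0.37] [-0.74 -0.21 -0.13  2.29  0.59  0.8   0.28]
```

>>> carry_out:
  steps:
    - [0,0,0,0,-0.5,0,0]
    - [0,0,0,-0.1,-1.0,-0.1,0]
    - [0,0,0,-0.1,-1.5,-0.2,0]
    - [0,0,0,-0.1,-1.5,-0.2,0]

```text
time: 22.8
position: [0.4504, 0.2236, 0.1234]
tool_rot: [0.083, 2.581, -0.024]
ft_force: [0.7, 4.2, 5.0]
grip_width: 0.214
grip_force: 30.0
```

```bash
python3 ang.py; python3 jaw.py
```

```text
[0.24006157 0.081327   0.04517265] [-0.3  0.2 -0.3 -0.3  0.3  0.4  0.3 -0.3] [np.float64(17.06), np.float64(17.91), np.float64(13.15), np.float64(14.69), np.float64(15.28), np.float64(18.21), np.float64(15.54), np.float64(17.03)]
a= 12.940283013478656
(np.float64(34.56), [10, 11, 36, 10, 242], 'a~', np.float64(18.19)) 22.8 [0.4504 0.2236 0.1234] [0.7 4.2 5. ] [ 0.73 -0.08  0.48] [-0.73 -0.23 -0.11  2.31  0.59  0.79  0.3 ]
```

>>> carry_out:
  steps:
    - [0,0,0,0,0,0,0.4]
    - [0,0,0,0,0,0,0.7]
    - [0,0,0,0,0,0,1]
    - [0,0,0,0,0,0,1]
    - [0,0,0,0,0,0,1]
    - [0,0,0,0,0,0,1]
    - [0,0,0,0,0,0,1]
    - [0,0,0,0,0,0,1]
    - [0,0,0,-0.5,0,0.8,1]
    - [0,0,0,-1.0,0.1,1.7,1]
    - [0,0,0,-1.0,0.1,1.7,1]

```text
time: 23.95
position: [0.4399, 0.2243, 0.1413]
tool_rot: [0.084, 2.581, -0.024]
ft_force: [-0.0, 0.5, 0.1]
grip_width: 0.991
grip_force: 0.0
```

```bash
python3 ang.py|tail -1; python3 jaw.py
```

```text
a= 12.822721425446675
(np.float64(34.58), [10, 11, 36, 10, 243], 'a~', np.float64(18.19)) 23.95 [0.4399 0.2243 0.1413] [-0.   0.5  0.1] [ 0.12  0.63 -0.04] [-0.74 -0.27 -0.12  2.3   0.56  0.84  0.32]
```

```bash
python3 -c "
from bench import ctrl
print(ctrl.close_job())"
```

```text
the job is handed in; nothing more can be done
None
```

The abacus is standing on the vise bed, centred across it, and clamped against the blue back jaw with the crank about 1 rad (a sixth of a turn) past tight. The gripper is open, still around the handle but touching nothing, and the job was handed in at about 24 s. I had used all 10 picture views, so I judged the final clamp from the jaw no longer moving rather than by looking.

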